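# Eject a resin casting and lay it in the UV curing box

### The arm

A 6-joint arm with a two-finger parallel gripper is mounted at the origin on the work surface. World frame = base frame: x ahead of the robot, y to its left, z up, the work surface at z = 0. Lengths are in m, angles in rad, forces in N, time in s.
With the tool pointing down it reaches from about 0.3 to 0.775 m from the base axis. Payload 14.6 kg.
Tool frame: the origin (TCP) lies midway between the tips of the shut fingers; the grasp point (between the pads) lies 19 mm behind it (hold_point_z is the distance from the TCP to the grasp point, in m); z points along the fingers, y is the line along which they close (so a half turn about z gives the same grasp; the last joint's range is limited). The gripper opens to 94 mm and grips with 3 to 60 N. Pads are 16 mm wide; open, the fingers measure 119 mm over their backs; the gripper's body (75 mm by 177 mm) begins 78 mm behind the grasp point.
Start: joints at [1.041, 0.3, 1.521, -0, 1.321, -0.067], TCP at [0.246, 0.492, 0.184] pointing down, gripper open.
Joint ranges: [-3.03, 3.03], [-0.79, 2.21], [0.23, 2.52], [-1.04, 4.18], [0, 3.07], [-2.55, 2.55]. Speed limits (rad/s): [2.22, 2.22, 2.57, 3.14, 3.14, 3.14].

### API

Orientations are given as a unit quaternion [w, x, y, z].
In Python, from station import get_obs, camera, hand_in, hold_point_z gives the robot as it stands.
- The arm moves only by the shell command python3 -m pendant 'ROWS' [OPENING]. ROWS is JSON, a list of rows, each a list of 6 numbers: the shift along the world's x, y, z in m, then the turn, a rotation vector about the world's x, y, z in rad. A call has 1 to 20 rows; each row is the pose to reach, as a shift and turn from the pose commanded when the call began; what a row does not reach only later rows make up. A row lasts 1/12 s, in which the tool goes at most 41.7 mm and 7.16 degrees, less where a joint would pass 70% of its speed; a pose out of reach is approached as far as the arm can. A call with a gripper value outside its range is refused whole. OPENING is the opening, from 0 (shut) to 1 (fully open), set as the call begins (- or left out, the last holds). The fingers move at their own pace and stop on an object; the grip force is fixed at half the most. Time passes only in rows, so rows that repeat a pose let the fingers close. It gives the time, the measured TCP pose, the force, the opening and the grip force at its end, in the units of the state.
- get_obs(): the state, without advancing time (a new reading comes with each control period).
- camera(name): name is "side" or "top"; returns a dict with "image" (420x560x3 uint8, red, green, blue), "depth" (420x560 float32, m along the optical axis (not along the pixel's ray), 0 where there is no reading), "intrinsics" (3x3 intrinsics, pixels), "rvec" (rotation vector, rad) and "tvec" (3), from world to camera coordinates, as OpenCV has them. Camera axes: x right, y down, z forward; pixel columns grow to the right and rows downward; lengths in m; the calibration is good to about 2 mm. A picture is of the moment at which its call begins.
- hand_in(): hands the job in; it is judged then, once.
The state is a dict: "time_s": time; "joint_positions": joint angles; "joint_velocities": joint speeds; "joint_efforts": joint torques, N m; "ee_pos": TCP position; "ee_rot": TCP orientation; "force": force on the tool from outside, world axes, zero at the start; "torque": the same for the moment, N m; "opening": finger opening in m; "finger_force": force on a finger pad.
Only numpy, scipy, OpenCV 4.12 (cv2) and the standard library are available. Lean on these libraries where they do the work, as an engineer would, in place of code of your own. Each camera call takes 0.05 s, during which the arm holds its last target. There are 200 camera calls.

### The job

Press the lever of the ejector stand all the way down so that the pin pushes the cast resin bar up out of its white mould, then take the bar by its raised sides and lay it in the UV curing box: it has to dip nose first over the front wall and under the roof, and end lying flat on the tray, right way up, inside the four walls. Lay it down rather than dropping it, do not knock the lamp roof, leave the other things on the bench where they are, and let go.

Things in the scene. Friction and masses are not known exactly. Their poses are not given: they have to be found in the camera images.
- cast_mid (a point): Centre of the cast resin bar: loose block of clear violet resin with a fish tail inside, 120 mm long (its x), 46 mm wide (y), 36 mm high (z), about 0.23 kg. At the start it is sunk in the white mould of the ejector stand, its top 2 mm above the rim, its x along the stand's x (-x end towards the robot), 1.5 mm of play all round.
- mould_top (a point): Centre of the mould's flat rim on the ejector stand (bolted down), 114 mm above the bench. x: along the pocket, away from the lever; y across; z up. The white mould is 142 mm (x) by 70 mm (y), pocket 34 mm deep; nothing stands above the rim.
- lever_pad (a point): Centre of the top face of the lever's black pad (42 x 44 mm) that sticks out of the stand on the robot's side: 157 mm from the mould centre along the stand's -x, 85 mm above the bench at the start. Fully pressed it lies 54 mm lower, at the same horizontal place within 5 mm. Pressing takes about 8 N; the lever stays where it is left.
- lever (a joint): Angle of the ejector lever: 0 raised, 0.52 rad fully down on its stop. The pin (20 mm thick, under the bar's middle) rises 57.7 mm per rad, the first 1.5 mm idle. Fully down, the bar stands 28 mm higher, level on the pin, its lowest 6 mm still in the pocket; from there it lifts straight up.
- tray (a point): Centre of the floor of the UV curing box (bolted down), 10 mm above the bench. x: from the front wall (robot's side) to the back; y across; z up. Floor 150 x 150 mm. From this point: front wall 42 mm high, inner face at x = -75 mm, 6 mm thick; back wall's inner face at x = +75 mm; side walls' inner faces at y = +-75 mm, 8 mm thick, 42 mm high in front of x = -12 mm, 74 mm behind.
- roof_edge (a point): Middle of the front lower edge of the amber roof: 74 mm above the tray, 12 mm in front of the tray's centre (x = -12 mm), axes as the tray. The roof runs from here to the back wall. Between front wall and roof only 32 mm of height is left, so the 36 mm high bar does not go in level.
- uv_head: The amber acrylic roof (5 mm thick) of the curing box with the finned LED lamp head on it; origin on the bench under the tray's centre, axes as the tray. The lamp head reaches from x = 4 to 56 mm, y = -70 to 70 mm, up to 136 mm above the bench. It must not be knocked.
- jar: Bystander: round glass jar with a metal lid, 82 mm across, 89 mm tall; origin under its base.
- cup: Bystander: white mixing cup, 68 mm across, 75 mm tall; origin under its base.
- torch: Bystander: steel UV torch lying along its x axis, 135 mm long, 28 mm thick; origin under its middle.
- resin: Bystander: clear resin bottle, 68 mm across, 170 mm tall; origin under its base.
- hardener: Bystander: white hardener bottle, 60 mm across, 140 mm tall; origin under its base.
- dome: Bystander: finished violet resin dome, 72 mm across, 38 mm tall; origin under its base.
- cast: The same cast resin bar; origin under its centre, axes as cast_mid.
Mind the look-alikes: they are no part of the job. Of the things that look like the cast, the largest one is meant.

How it is judged:
On the way:
1. the lever is fully down and the bar stands raised on the ejector pin, still over its mould (value of joint lever above 0.47 rad and z of cast_mid in the frame of mould_top between 0.006 and 0.018 m and horizontal distance between cast_mid and mould_top below 0.01 m), for 0.2 s.
At the end, for the whole second after the job is handed in: The bar lies on the tray of the curing box inside its four walls: its centre within 18 mm of the tray's centre along the box and 54 mm across, 14 to 22 mm above the tray, right way up and level within 0.06 rad, at rest and released (x of cast_mid in the frame of tray between -0.018 and 0.018 m and y of cast_mid in the frame of tray between -0.054 and 0.054 m and z of cast_mid in the frame of tray between 0.014 and 0.022 m and angle between cast_mid's own z axis and vertical below 0.06 rad and linear speed of cast below 0.01 m/s and angular speed of cast below 0.1 rad/s); the robot touches nothing.
It fails at once if the bar is dropped into the curing box (faster than 0.6 m/s there) (linear speed of cast above 0.6 m/s and horizontal distance between cast_mid and tray below 0.09 m and z of cast_mid in the frame of tray below 0.11 m).
It fails at once if the roof with its lamp head is knocked (over 15 N) (contact force between uv_head and anything else above 15 N).
It fails at once if another thing on the bench is moved by more than 30 mm (distance of any of jar, cup, torch, resin, hardener, dome from where it was at the start of the episode above 0.03 m).
It also fails if it takes over 67 s, if anything falls off the work surface, if the arm or the gripper's body presses on something with over 40 N, if the wrist force passes 120 N, or if a joint passes its speed limit or range.

## Working session

There is one attempt and no reset: what is moved stays moved. The work goes in short steps, Python scripts to look and compute and a shell command to move; the robot and the scene stay as the last step left them, time stands still between calls to the robot, and variables do not carry over. Pictures are saved under pics/ and viewed, at most 10 in all, crops included, and the job is handed in when it is done.

```bash
ls; mkdir -p pics; cat > h.py <<'E'
import numpy as np, cv2
from station import get_obs, camera, hand_in, hold_point_z
def cam(n):
    c=camera(n); c['R']=cv2.Rodrigues(np.array(c['rvec'],float))[0]; c['t']=np.array(c['tvec'],float).ravel(); c['K']=np.array(c['intrinsics']); return c
def cloud(c):
    h,w=c['depth'].shape; u,v=np.meshgrid(np.arange(w),np.arange(h)); d=c['depth']
    p=np.stack([(u-c['K'][0,2])/c['K'][0,0]*d,(v-c['K'][1,2])/c['K'][1,1]*d,d],-1)
    P=(p-c['t'])@c['R']; P[d==0]=np.nan; return P
def ray(c,u,v,z):
    d=np.array([(u-c['K'][0,2])/c['K'][0,0],(v-c['K'][1,2])/c['K'][1,1],1.])@c['R']; o=-c['t']@c['R']
    return o+d*(z-o[2])/d[2]
def save(c,f): cv2.imwrite('pics/'+f,c['image'][:,:,::-1])
E
python3 - <<'E'
from h import *
import pickle
for n in('top','side'):
    c=cam(n); save(c,n+'0.png'); pickle.dump(c,open(n+'0.pkl','wb')); print(n,-c['t']@c['R'],c['K'][0,0])
o=get_obs(); print(o['time_s'],o['ee_pos'],o['ee_rot'],o['force'],o['opening'],hold_point_z)
E
```

```text
pics
top [0.30729008 0.00243831 1.37188219] 440.0844547043408
side [ 0.05388855 -0.54592337  0.95648834] 483.7326898314785
0.1 [0.24543297 0.49190536 0.18304509] [-1.48438238e-04  2.29357512e-01  9.73342109e-01 -4.98546643e-04] [0.74917505 0.58118058 0.14880151] 0.09381937442359792 0.0188
```

View pics/top0.png

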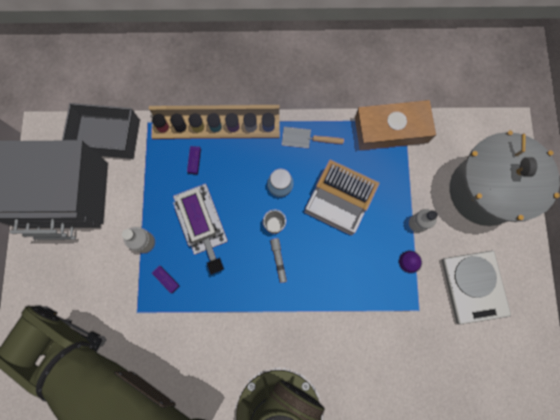

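View pics/side0.png

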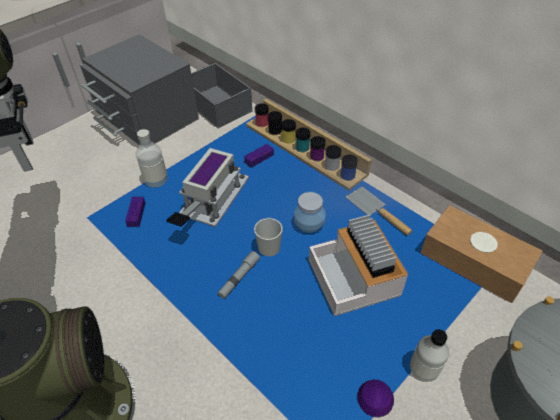

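The top view shows the mould with the violet bar at (197,215), the black pad at (215,267) and the curing box at about (342,197), with its open front facing down the image. The jar (280,182), cup (274,222) and torch (279,260) lie between the stand and the box. The side view agrees. Next I'll measure positions.

```bash
python3 - <<'E'
from h import *
import pickle
for n in('top','side'):
    c=pickle.load(open(n+'0.pkl','rb')); P=cloud(c); hsv=cv2.cvtColor(c['image'],cv2.COLOR_RGB2HSV); H,S,V=[hsv[...,i].astype(int) for i in range(3)]
    def blobs(m,name,z,amin=40):
        k,l,s,ce=cv2.connectedComponentsWithStats(m.astype(np.uint8))
        for i in range(1,k):
            if s[i,4]<amin: continue
            v,u=np.where(l==i); q=np.array([ray(c,a,b,z)[:2] for a,b in zip(u,v)]).astype(np.float32)
            r=cv2.minAreaRect(q*1000); print(n,name,ce[i].round(1),s[i,4],'rect mm',np.round(r[0],1),np.round(r[1],1),round(r[2],1),'medz',np.nanmedian(P[l==i][:,2]).round(4))
    Z=P[...,2]
    blobs((H>125)&(H<155)&(S>110),'violet',.116)
    X,Y=P[...,0],P[...,1]
    reg=(X>.3)&(X<.75)&(Y>-.4)&(Y<.45)
    blobs((V<45)&reg,'black',.085,30)
    blobs(reg&(abs(Z-.114)<.006)&(Y>.1),'mouldrim',.114,150)
    blobs((H>8)&(H<22)&(S>100)&reg&(Y<0)&(abs(Z-.089)<.006),'roof',.089,60)
    blobs(reg&(abs(Z-.052)<.006)&(Y<.0),'frontrim',.052,30)
    blobs(reg&(abs(Z-.010)<.004)&(Y<.0)&(S<60),'tray',.010,60)
    blobs(reg&(Z>.12)&(Z<.145)&(Y<-.05),'lamp',.136,60)
    blobs(reg&(Z>.02)&(Y<.1)&(Y>-.08),'bystand',.08,60)
E
```

```text
top violet [193.5 159.6] 257 rect mm [737.5 246.6] [29.6 81.9] 85.1 medz 0.0271
top violet [195.  214.4] 529 rect mm [570.5 237.5] [113.2  40.4] 21.4 medz 0.1165
top violet [409.9 261.5] 340 rect mm [ 427.8 -379.2] [57.6 54. ] 89.5 medz 0.032
top violet [165.2 279.1] 284 rect mm [383.4 315.9] [79.8 27.2] 46.2 medz 0.027
top black [214.6 266. ] 141 rect mm [423.1 181.3] [33.3 36.5] 19.7 medz 0.086
top mouldrim [195.  214.6] 1058 rect mm [570.3 237.8] [143.3  70.7] 21.4 medz 0.1154
top roof [343.8 188.9] 438 rect mm [ 664.  -214.3] [160.5  89.9] 63.0 medz 0.0898
top frontrim [286.7 188. ] 54 rect mm [666.6 -32.9] [26.7 67.4] 45.4 medz 0.0523
top frontrim [333.2 215.2] 232 rect mm [ 592.5 -180. ] [164.8  75.3] 62.8 medz 0.0525
top tray [335.2 208.3] 900 rect mm [ 608.1 -187.5] [150.1  74.6] 62.8 medz 0.0103
top bystand [280.1 183. ] 561 rect mm [672.5 -12.9] [81.7 79.1] 43.7 medz 0.0864
top bystand [274.4 219. ] 213 rect mm [555.5   5.5] [66.3 66.1] 44.2 medz 0.0625
top bystand [277.9 257.2] 210 rect mm [439.7  -3.6] [128.7  24.3] 8.8 medz 0.0236
side violet [258.6 154.9] 331 rect mm [6
[... 834 characters left out ...]
 [42.  76.5] 65.2 medz 0.0512
side frontrim [271.3 243. ] 58 rect mm [546.7 -18.2] [16.  47.7] 67.3 medz 0.0518
side frontrim [342.6 277.1] 548 rect mm [ 632.8 -200.4] [172.6 166.7] 63.0 medz 0.0512
side tray [341.9 273.9] 1463 rect mm [ 619.4 -177.2] [131.5  79.3] 62.9 medz 0.0095
side tray [340.  297.3] 162 rect mm [ 562.2 -207.6] [ 89.2 181.5] 12.0 medz 0.0092
side lamp [371.3 241.1] 1252 rect mm [ 654.3 -215.8] [138.5  58.7] 62.8 medz 0.1311
side bystand [309.2 211.8] 977 rect mm [664.8 -28.1] [125.8  77.8] 43.9 medz 0.0637
side bystand [267.8 234.2] 736 rect mm [540.4  -9.5] [103.2  64.3] 44.5 medz 0.053
side bystand [242.1 267.4] 229 rect mm [422.5 -40.7] [125.7  22.8] 11.7 medz 0.0224
```

```bash
python3 -m pendant '[[0.178,-0.312,0,0,0,0.836],[0.178,-0.312,0,0,0,0.836],[0.178,-0.312,0,0,0,0.836],[0.178,-0.312,0,0,0,0.836],[0.178,-0.312,0,0,0,0.836],[0.178,-0.312,0,0,0,0.836],[0.178,-0.312,0,0,0,0.836],[0.178,-0.312,0,0,0,0.836],[0.178,-0.312,0,0,0,0.836],[0.178,-0.312,0,0,0,0.836],[0.178,-0.312,-0.03,0,0,0.836],[0.178,-0.312,-0.06,0,0,0.836],[0.178,-0.312,-0.085,0,0,0.836],[0.178,-0.312,-0.085,0,0,0.836]]' 0
```

```text
time_s: 1.27
ee_pos: [0.4212, 0.1791, 0.0944]
ee_rot: [-0.004, -0.185, 0.983, -0.0]
force: [-0.5, 0.6, -1.0]
opening: 0.0039
finger_force: 0.0
```

```bash
python3 -m pendant '[[0.002,0,-0.006,0,0,0],[0.002,0,-0.012,0,0,0],[0.002,0,-0.018,0,0,0],[0.002,0,-0.024,0,0,0],[0.002,0,-0.030,0,0,0],[0.002,0,-0.036,0,0,0],[0.002,0,-0.041,0,0,0],[0.002,0,-0.045,0,0,0],[0.002,0,-0.049,0,0,0],[0.002,0,-0.052,0,0,0],[0.002,0,-0.055,0,0,0],[0.002,0,-0.057,0,0,0],[0.002,0,-0.057,0,0,0],[0.002,0,-0.057,0,0,0]]'
```

```text
time_s: 2.43
ee_pos: [0.4255, 0.1801, 0.0414]
ee_rot: [-0.0, -0.186, 0.983, -0.0]
force: [-0.4, -0.2, 0.3]
opening: 0.0007
finger_force: 0.0
```

```bash
python3 -m pendant '[[0,0,-0.004,0,0,0],[0,0,-0.007,0,0,0],[0,0,-0.010,0,0,0],[0,0,-0.012,0,0,0],[0,0,-0.012,0,0,0]]'; python3 - <<'E'
from h import *
c=cam('side'); i=c['image'][110:290,90:330,::-1]; cv2.imwrite('pics/s1.png',cv2.resize(i,None,fx=3,fy=3))
E
```

```text
time_s: 2.85
ee_pos: [0.4252, 0.18, 0.0292]
ee_rot: [-0.0, -0.186, 0.983, -0.0]
force: [-4.1, -0.6, 2.9]
opening: 0.0004
finger_force: 1.6
```

View pics/s1.png

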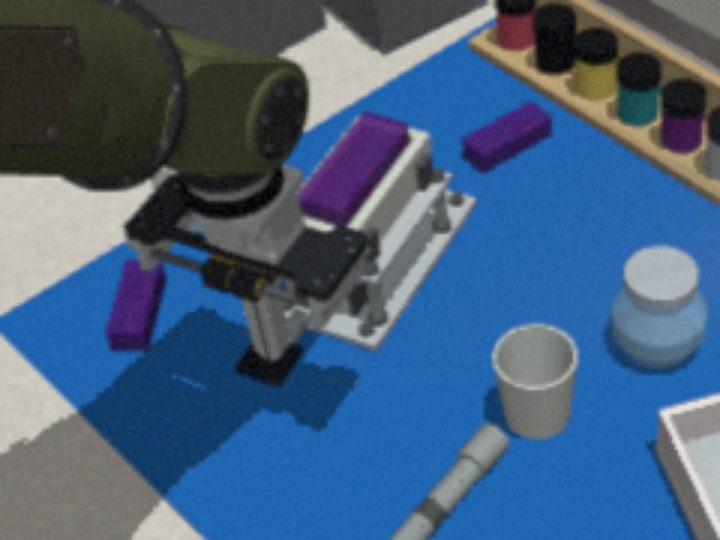

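The side view shows the bar clearly standing proud of the mould rim, with the fingers on the pad at about (270,365) in the crop. I'll push slightly further onto the stop, then lift and measure.

```bash
python3 -m pendant '[[0,0,-0.002,0,0,0],[0,0,-0.004,0,0,0],[0,0,-0.005,0,0,0],[0,0,-0.005,0,0,0],[0,0,-0.005,0,0,0]]'; python3 -m pendant '[[0,0,0.02,0,0,0],[0,0,0.06,0,0,0],[0,0,0.10,0,0,0],[-0.02,-0.01,0.14,0,0,0],[-0.03,-0.014,0.18,0.04,-0.1,0],[-0.05,-0.02,0.19,0.08,-0.2,0],[-0.05,-0.02,0.19,0.115,-0.293,0],[-0.05,-0.02,0.19,0.153,-0.39,0],[-0.05,-0.02,0.19,0.191,-0.4875,0],[-0.05,-0.02,0.19,0.191,-0.4875,0]]' 1
python3 - <<'E'
from h import *
o=get_obs(); print(o['joint_positions'],o['ee_pos'])
for n in('top','side'):
    c=cam(n);P=cloud(c); hsv=cv2.cvtColor(c['image'],cv2.COLOR_RGB2HSV); H,S,V=[hsv[...,i].astype(int) for i in range(3)]
    m=((H>125)&(H<155)&(S>110)&(P[...,2]>.1)&(P[...,0]>.45)&(P[...,1]>.1))
    mt=m&(P[...,2]>.135)
    v,u=np.where(mt); q=np.array([ray(c,a,b,.144)[:2] for a,b in zip(u,v)]).astype(np.float32)
    print(n,m.sum(),mt.sum(),np.nanmedian(P[mt][:,2]),cv2.minAreaRect(q*1000))
    b=(V<50)&(P[...,2]<.06)&(abs(P[...,0]-.425)<.05)&(abs(P[...,1]-.18)<.05); print('pad',b.sum(),np.nanmedian(P[b],0))
    save(c,n+'2.png')
E
```

```text
time_s: 3.32
ee_pos: [0.4255, 0.1802, 0.0245]
ee_rot: [-0.0, -0.186, 0.983, -0.0]
force: [-2.1, -1.4, 3.1]
opening: 0.0005
finger_force: 2.2
time_s: 4.15
ee_pos: [0.3739, 0.1596, 0.2135]
ee_rot: [0.257, -0.179, 0.949, 0.048]
force: [-0.5, -0.3, -0.4]
opening: 0.0638
finger_force: 0.0
[ 0.27908809 -0.41004529  2.21614843  0.0654842   0.80998184 -1.69724093] [0.37387174 0.15963522 0.21350986]
top 554 458 0.1378323059374068 ((567.0191040039062, 233.986083984375), (114.3589096069336, 40.32407760620117), 21.420133590698242)
pad 124 [0.41709178 0.18095293 0.0445638 ]
side 736 389 0.13673508383887328 ((563.7939453125, 226.35028076171875), (117.56890106201172, 45.38453674316406), 21.46053123474121)
pad 225 [0.41849982 0.17523914 0.04374518]
```

```bash
python3 - <<'E'
import cv2
i=cv2.imread('pics/side2.png')[110:290,90:330]; j=cv2.imread('pics/top2.png')[150:330,120:360]
cv2.imwrite('pics/v2.png',cv2.resize(cv2.vconcat([i,j]),None,fx=1.66,fy=1.66,interpolation=cv2.INTER_CUBIC))
E
```

```text
(no output)
```

View pics/v2.png

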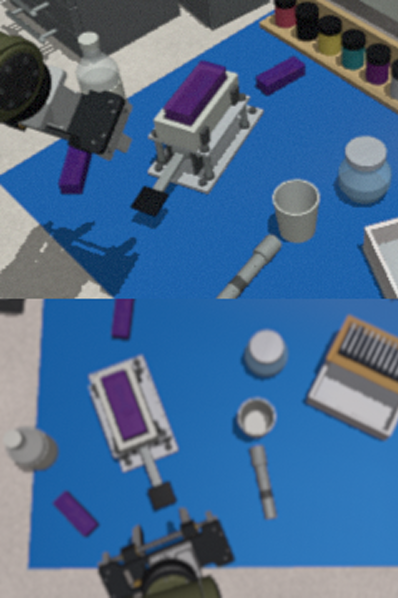

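The lever isn't fully down: the bar top reads about 0.137 against 0.144, and the pad about 0.044. I'll press again with the fingers shut, and measure while holding it.

```bash
python3 -m pendant '[[0,0,0,-0.04,0.1,0],[0,0,0,-0.08,0.2,0],[0,0,0,-0.115,0.293,0],[0.02,0.01,-0.03,-0.153,0.39,0],[0.044,0.017,-0.07,-0.191,0.4875,0],[0.044,0.017,-0.11,-0.191,0.4875,0],[0.044,0.017,-0.14,-0.191,0.4875,0],[0.044,0.017,-0.15,-0.191,0.4875,0],[0.044,0.017,-0.16,-0.191,0.4875,0],[0.044,0.017,-0.17,-0.191,0.4875,0],[0.044,0.017,-0.18,-0.191,0.4875,0],[0.044,0.017,-0.185,-0.191,0.4875,0],[0.044,0.017,-0.19,-0.191,0.4875,0],[0.044,0.017,-0.19,-0.191,0.4875,0],[0.044,0.017,-0.19,-0.191,0.4875,0]]' 0
cat > m.py <<'E'
from h import *
o=get_obs(); print(o['time_s'],o['ee_pos'],o['force'])
for n in('top','side'):
    c=cam(n);P=cloud(c); hsv=cv2.cvtColor(c['image'],cv2.COLOR_RGB2HSV); H,S,V=[hsv[...,i].astype(int) for i in range(3)]
    Z=P[...,2];roi=(P[...,0]>.45)&(P[...,1]>.1)
    vi=(H>125)&(H<155)&(S>110)
    w=roi&(~vi)&(S<60)&(abs(Z-.114)<.006)
    mt=vi&roi&(Z>.1); zz=Z[mt]; print(n,'rim',np.nanmedian(Z[w]),'bar z pct',np.nanpercentile(zz,[50,75,90]).round(4))
    b=(V<50)&(Z<.06)&(abs(P[...,0]-.42)<.04)&(abs(P[...,1]-.18)<.04); print('pad',b.sum(),np.nanpercentile(Z[b],[25,50,75]).round(4))
E
python3 m.py
```

```text
time_s: 5.5
ee_pos: [0.4199, 0.1772, 0.0251]
ee_rot: [0.0, -0.186, 0.983, 0.0]
force: [1.3, 0.1, 0.4]
opening: 0.0008
finger_force: 0.0
5.5 [0.4198552  0.17723102 0.02506788] [1.30189944 0.1434314  0.43527964]
top rim 0.11364813655177056 bar z pct [0.1372 0.1387 0.1402]
pad 0 nan
side rim 0.11270098813946569 bar z pct [0.1353 0.1368 0.1379]
pad 141 [0.0411 0.0423 0.044 ]
  return np.nanmean(a, axis, out=out, keepdims=keepdims)
```

```bash
python3 -m pendant '[[0,0,-0.003,0,0,0],[0,0,-0.006,0,0,0],[0,0,-0.008,0,0,0],[0,0,-0.008,0,0,0]]'; python3 m.py 2>/dev/null
```

```text
time_s: 5.93
ee_pos: [0.4205, 0.1775, 0.0171]
ee_rot: [0.001, -0.185, 0.983, 0.0]
force: [1.9, 1.2, 4.2]
opening: 0.0007
finger_force: 1.8
5.9333 [0.42053342 0.17749903 0.01710576] [1.89842736 1.1816484  4.24353532]
top rim 0.1137249774342999 bar z pct [0.1413 0.1428 0.1444]
pad 0 nan
side rim 0.11273393681497079 bar z pct [0.139  0.1406 0.1417]
pad 136 [0.0333 0.035  0.0367]
```

```bash
python3 -m pendant '[[0,0,-0.002,0,0,0],[0,0,-0.004,0,0,0],[0,0,-0.005,0,0,0],[0,0,-0.006,0,0,0],[0,0,-0.007,0,0,0],[0,0,-0.007,0,0,0]]'; python3 m.py 2>/dev/null
```

```text
time_s: 6.53
ee_pos: [0.4207, 0.1775, 0.0103]
ee_rot: [0.001, -0.185, 0.983, 0.0]
force: [2.9, 0.7, 9.1]
opening: 0.0004
finger_force: 3.9
6.5333 [0.42065865 0.17752723 0.01033285] [2.8968535  0.67322371 9.12770388]
top rim 0.1137914070352654 bar z pct [0.1449 0.1466 0.1482]
pad 0 nan
side rim 0.11255057019236957 bar z pct [0.1424 0.1441 0.1453]
pad 136 [0.0259 0.0274 0.03  ]
```

```bash
python3 -m pendant '[[0,0,-0.001,0,0,0],[0,0,-0.002,0,0,0],[0,0,-0.002,0,0,0],[0,0,-0.002,0,0,0]]'; python3 m.py 2>/dev/null
```

```text
time_s: 6.97
ee_pos: [0.4211, 0.1777, 0.0096]
ee_rot: [0.002, -0.186, 0.983, 0.0]
force: [-5.3, -1.3, 27.9]
opening: 0.0008
finger_force: 14.1
6.9667 [0.42108736 0.17766161 0.00959912] [-5.25661992 -1.33972549 27.87543791]
top rim 0.11384645886027897 bar z pct [0.1451 0.1468 0.1483]
pad 0 nan
side rim 0.11259653279485893 bar z pct [0.1426 0.1443 0.1456]
pad 130 [0.0251 0.0275 0.0297]
```

Stop felt: force jumped to 28 N and the bar is up about 28 mm. The fingertips touch the pad with the reported TCP about 20 mm lower than expected, so I'll go to a pre-grasp and check the finger geometry from depth.

```bash
python3 -m pendant '[[0,0,0.02,0,0,0],[0,0,0.06,0,0,0],[0,0,0.10,0,0,0],[0,0,0.14,0,0,0],[0,0,0.18,0,0,0],[0,0,0.21,0,0,0],[0,0,0.21,0,0,0]]' 0
python3 -m pendant '[[0.01,0,0,0.04,-0.1,0],[0.04,0.01,0,0.08,-0.2,0],[0.07,0.02,0,0.115,-0.293,0],[0.1,0.03,0,0.153,-0.39,0],[0.123,0.049,0,0.191,-0.4875,0],[0.123,0.049,-0.02,0.191,-0.4875,0],[0.123,0.049,-0.02,0.191,-0.4875,0],[0.123,0.049,-0.02,0.191,-0.4875,0],[0.123,0.049,-0.02,0.191,-0.4875,0]]' 1
python3 m.py 2>/dev/null
python3 - <<'E'
from h import *
from scipy.spatial.transform import Rotation as Ro
o=get_obs(); q=o['ee_rot']; R=Ro.from_quat([q[1],q[2],q[3],q[0]]).as_matrix(); print(R.round(3),o['opening'],o['joint_positions'])
for n in('side','top'):
    c=cam(n); P=cloud(c); T=(P-o['ee_pos'])@R; k=(np.abs(T[...,0])<.03)&(np.abs(T[...,1])<.09)&(T[...,2]>-.1)&(T[...,2]<.03)
    t=T[k]; print(n,k.sum())
    for a in(-1,1):
        s=t[(t[:,1]*a>0)&(t[:,2]>-.06)]; print(a,len(s),'z max',np.sort(s[:,2])[-8:].round(4),'y',np.percentile(s[:,1],[5,95]).round(4),'x',np.percentile(s[:,0],[5,95]).round(4))
    save(c,n+'3.png')
    if n=='side': cv2.imwrite('pics/s3.png',cv2.resize(c['image'][80:280,100:320,::-1],None,fx=2.7,fy=2.7))
E
```

```text
time_s: 7.65
ee_pos: [0.4212, 0.1777, 0.2234]
ee_rot: [0.004, -0.186, 0.983, 0.001]
force: [1.2, 0.9, -0.3]
opening: 0.0005
finger_force: 0.0
time_s: 8.4
ee_pos: [0.5426, 0.226, 0.1982]
ee_rot: [0.254, -0.179, 0.949, 0.048]
force: [-0.2, -0.1, 0.5]
opening: 0.0571
finger_force: 0.0
8.4 [0.54258743 0.2260039  0.19818238] [-0.2066346  -0.13533156  0.5197208 ]
top rim 0.1135448507470253 bar z pct [0.1447 0.1464 0.1481]
pad 20 [0.0262 0.0293 0.0329]
side rim 0.11263739316818258 bar z pct [0.1423 0.144  0.1452]
pad 238 [0.027  0.0295 0.0321]
[[-0.806 -0.365  0.466]
 [-0.316  0.931  0.183]
 [-0.501 -0.    -0.866]] 0.0649703614876977 [ 0.31881068  0.07990204  1.84175223  0.0423265   0.69650166 -1.65028987]
side 87
-1 34 z max [-0.034  -0.0331 -0.0322 -0.0315 -0.0304 -0.0296 -0.0236 -0.0218] y [-0.0467 -0.0378] x [-0.0075  0.0101]
1 40 z max [-0.0296 -0.0285 -0.0269 -0.0263 -0.0261 -0.0256 -0.0242 -0.0209] y [0.0298 0.0435] x [-0.0063  0.0103]
top 37
-1 7 z max [-0.0427 -0.0367 -0.0327 -0.0311 -0.0288 -0.0282 -0.0241] y [-0.0468 -0.037 ] x [-0.01   -0.0079]
1 23 z max [-0.0342 -0.0334 -0.0332 -0.0315 -0.0311 -0.0293 -0.0271 -0.0256] y [0.0328 0.0442] x [-0.0102  0.0016]
```

View pics/s3.png

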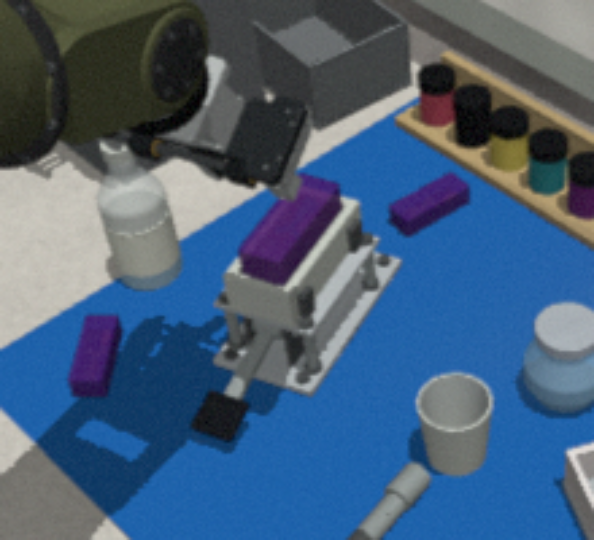

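The view shows the bar standing clear of the rim, the lever fully down with its pad at about (220,415) in the crop, and the open fingers above the bar. Depth puts the fingertips about 20 mm short of the reported TCP, which agrees with the lever contact, so I'll allow for that. First I'll check lateral centring, then go down.

```bash
python3 - <<'E'
from h import *
s=np.array([.931,.365]); y=np.array([-.365,.931]); o=get_obs(); e=np.array(o['ee_pos'])
for n in('side','top'):
    c=cam(n);P=cloud(c); hsv=cv2.cvtColor(c['image'],cv2.COLOR_RGB2HSV); H,S,V=[hsv[...,i].astype(int) for i in range(3)]
    m=(H>120)&(H<160)&(S>90)&(P[...,0]>.45)&(P[...,1]>.1)&(P[...,2]>.135)
    v,u=np.where(m); q=np.array([ray(c,a,b,.144)[:2] for a,b in zip(u,v)])-e[:2]
    a,b=q@s,q@y; print(n,'along',np.percentile(a,[1,50,99]).round(4),'across',np.percentile(b,[1,50,99]).round(4))
print(e,o['opening'])
E
python3 -m pendant '[[0,0,-0.02,0,0,0],[0.0,0.0,-0.04,0,0,0],[0.01,0.004,-0.05,0,0,0],[0.0105,0.004,-0.06,0,0,0],[0.0105,0.004,-0.06,0,0,0]]' 1
```

```text
side along [-0.0359  0.0171  0.0854] across [-0.0275 -0.0058  0.0199]
top along [-0.0085  0.0429  0.0852] across [-0.0217 -0.0007  0.0199]
[0.54276195 0.22608895 0.19841805] 0.07270438258871176
time_s: 9.12
ee_pos: [0.5524, 0.2299, 0.1356]
ee_rot: [0.253, -0.179, 0.95, 0.048]
force: [-0.7, 0.1, -0.7]
opening: 0.0942
finger_force: 0.0
```

```bash
python3 -m pendant '[[0.0005,-0.001,-0.012,0,0,0],[0.0005,-0.001,-0.022,0,0,0],[0.0005,-0.001,-0.028,0,0,0],[0.0005,-0.001,-0.031,0,0,0],[0.0005,-0.001,-0.031,0,0,0],[0.0005,-0.001,-0.031,0,0,0]]'
python3 - <<'E'
from h import *
c=cam('side'); cv2.imwrite('pics/s4.png',cv2.resize(c['image'][100:250,140:300,::-1],None,fx=4,fy=4,interpolation=cv2.INTER_CUBIC))
E
```

```text
time_s: 9.62
ee_pos: [0.5537, 0.2292, 0.1069]
ee_rot: [0.254, -0.179, 0.949, 0.048]
force: [-0.1, 0.7, 0.5]
opening: 0.094
finger_force: 0.0
```

View pics/s4.png

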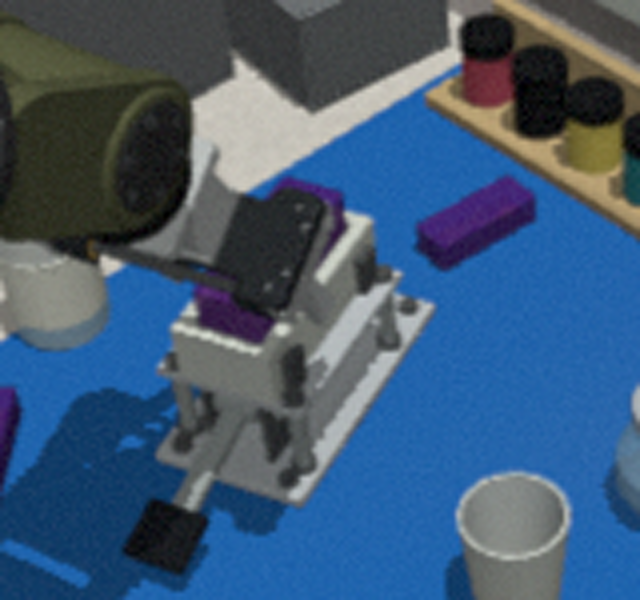

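The side view shows the fingers straddling the raised bar, with its near end sticking out at (235,310) in the crop, and no contact force. Closing now.

```bash
python3 -m pendant '[[0,0,0,0,0,0],[0,0,0,0,0,0],[0,0,0,0,0,0],[0,0,0,0,0,0],[0,0,0,0,0,0],[0,0,0,0,0,0],[0,0,0,0,0,0],[0,0,0,0,0,0],[0,0,0,0,0,0],[0,0,0,0,0,0]]' 0
```

```text
time_s: 10.5
ee_pos: [0.5532, 0.2309, 0.1071]
ee_rot: [0.255, -0.18, 0.949, 0.049]
force: [-5.2, 13.7, 3.4]
opening: 0.0463
finger_force: 30.0
```

```bash
python3 -m pendant '[[-0.0005,0.0015,0,0,0,0],[-0.0008,0.0022,0,0,0,0],[-0.0008,0.0022,0.003,0,0,0],[-0.0008,0.0022,0.006,0,0,0],[-0.0008,0.0022,0.01,0,0,0],[-0.0008,0.0022,0.015,0,0,0],[-0.0008,0.0022,0.02,0,0,0],[-0.0008,0.0022,0.03,0,0,0],[-0.0008,0.0022,0.045,0,0,0],[-0.0008,0.0022,0.06,0,0,0],[-0.0008,0.0022,0.08,0,0,0],[-0.0008,0.0022,0.1,0,0,0],[-0.0008,0.0022,0.1,0,0,0]]'
cat > b.py <<'E'
from h import *
from scipy.spatial.transform import Rotation as Ro
# bar pose from top-face plane in side+top clouds
o=get_obs(); e=np.array(o['ee_pos']); q=o['ee_rot']; R=Ro.from_quat([q[1],q[2],q[3],q[0]]).as_matrix()
print(o['time_s'],e.round(4),'op',o['opening'],'tool z',R[:,2].round(3),'y',R[:,1].round(3),'F',np.round(o['force'],1))
for n in('side','top'):
    c=cam(n);P=cloud(c); hsv=cv2.cvtColor(c['image'],cv2.COLOR_RGB2HSV); H,S,V=[hsv[...,i].astype(int) for i in range(3)]
    m=(H>120)&(H<160)&(S>90)&(np.linalg.norm(P-e,axis=-1)<.13)
    t=(P[m]-e)@R  # tool frame
    t=t[(np.abs(t[:,1])<.03)]; ctr=np.median(t,0)
    tm=t[np.abs(t[:,1])<.017]
    x,z=tm[:,0],tm[:,2]
    for _ in range(4):
        a=np.polyfit(x,z,1); r=z-np.polyval(a,x); k=np.abs(r)<.006; x,z=x[k],z[k]
    xs=np.percentile(x,[1,99]); print(n,len(t),len(x),'top plane in tool xz: slope deg',np.degrees(np.arctan(a[0])).round(1),'z at x=0',a[1].round(4),'x range',xs.round(4),'y range',np.percentile(t[:,1],[1,99]).round(4), 'ends world',[(e+R@np.array([xx,0,np.polyval(a,xx)])).round(4) for xx in xs])
    save(c,n+'_%d.png'%int(o['time_s']*100))
E
python3 b.py
```

```text
time_s: 11.58
ee_pos: [0.5541, 0.2318, 0.2117]
ee_rot: [0.257, -0.179, 0.948, 0.048]
force: [0.3, 0.3, -1.9]
opening: 0.0457
finger_force: 29.9
11.5833 [0.5541 0.2318 0.2117] op 0.045683217822929355 tool z [ 0.471  0.184 -0.863] y [-0.365  0.931 -0.   ] F [ 0.3  0.3 -1.9]
side 323 49 top plane in tool xz: slope deg 48.1 z at x=0 -0.0675 x range [0.0194 0.0272] y range [-0.0254  0.0158] ends world [array([0.5169, 0.2172, 0.2414]), array([0.5147, 0.2164, 0.2299])]
top 578 452 top plane in tool xz: slope deg -30.3 z at x=0 -0.0408 x range [-0.0819  0.0078] y range [-0.023   0.0195] ends world [array([0.6232, 0.2588, 0.247 ]), array([0.5265, 0.221 , 0.2469])]
```

```bash
python3 -m pendant '[[0,-0.02,0.02,0,0,-0.06],[-0.005,-0.045,0.03,0,0,-0.12],[-0.01,-0.07,0.03,0,0,-0.18],[-0.015,-0.1,0.03,0,0,-0.24],[-0.02,-0.13,0.03,0,0,-0.31],[-0.025,-0.16,0.03,0,0,-0.38],[-0.03,-0.19,0.03,0,0,-0.45],[-0.035,-0.22,0.03,0,0,-0.52],[-0.045,-0.25,0.03,0,0,-0.59],[-0.05,-0.28,0.03,0,0,-0.66],[-0.055,-0.305,0.03,0,0,-0.72],[-0.06,-0.33,0.03,0,0,-0.77],[-0.065,-0.345,0.03,0,0,-0.82],[-0.065,-0.358,0.03,0,0,-0.846],[-0.065,-0.358,0.03,0,0,-0.846],[-0.065,-0.358,0.03,0,0,-0.846]]'; python3 b.py
```

```text
time_s: 13.02
ee_pos: [0.4877, -0.1266, 0.2357]
ee_rot: [0.251, 0.226, 0.939, -0.06]
force: [0.6, -0.2, -1.7]
opening: 0.0458
finger_force: 29.9
13.0167 [ 0.4877 -0.1266  0.2357] op 0.04581743835391493 tool z [ 0.444 -0.227 -0.867] y [ 0.455  0.891 -0.   ] F [ 0.6 -0.2 -1.7]
side 1245 618 top plane in tool xz: slope deg -30.2 z at x=0 -0.0428 x range [-0.0842 -0.0102] y range [-0.0253  0.019 ] ends world [array([ 0.5555, -0.1612,  0.2723]), array([ 0.4793, -0.1223,  0.2727])]
top 693 549 top plane in tool xz: slope deg -30.2 z at x=0 -0.0443 x range [-0.0851  0.0128] y range [-0.022   0.0209] ends world [array([ 0.5557, -0.1614,  0.2737]), array([ 0.4548, -0.1098,  0.2743])]
```

```bash
python3 -m pendant '[[0,0,-0.02,0.032,0.062,0],[0,0,-0.04,0.064,0.124,0],[0,0,-0.06,0.096,0.187,0],[0,0,-0.08,0.127,0.249,0],[0,0,-0.1,0.159,0.311,0],[0,0,-0.12,0.159,0.311,0],[0,0,-0.135,0.159,0.311,0],[0,0,-0.141,0.159,0.311,0],[0,0,-0.141,0.159,0.311,0],[0,0,-0.141,0.159,0.311,0]]'; python3 b.py
```

```text
time_s: 13.95
ee_pos: [0.4881, -0.1263, 0.0961]
ee_rot: [0.085, 0.233, 0.969, -0.02]
force: [1.3, -0.4, -2.2]
opening: 0.0457
finger_force: 29.9
13.95 [ 0.4881 -0.1263  0.0961] op 0.045722098783989924 tool z [ 0.155 -0.079 -0.985] y [0.455 0.891 0.   ] F [ 1.3 -0.4 -2.2]
side 582 213 top plane in tool xz: slope deg -29.2 z at x=0 -0.0415 x range [-0.0848 -0.0463] y range [-0.0254  0.0173] ends world [array([ 0.5634, -0.1647,  0.105 ]), array([ 0.5263, -0.1458,  0.1195])]
top 195 150 top plane in tool xz: slope deg -30.9 z at x=0 -0.0461 x range [-0.0834 -0.0441] y range [-0.0225  0.0204] ends world [array([ 0.5618, -0.1639,  0.1068]), array([ 0.5237, -0.1445,  0.1231])]
```

```bash
python3 - <<'E'
import cv2,glob
i=cv2.imread('pics/side_1395.png')[180:330,220:440]
cv2.imwrite('pics/v5.png',cv2.resize(i,None,fx=3.5,fy=3.5,interpolation=cv2.INTER_CUBIC))
E
```

```text
(no output)
```

View pics/v5.png

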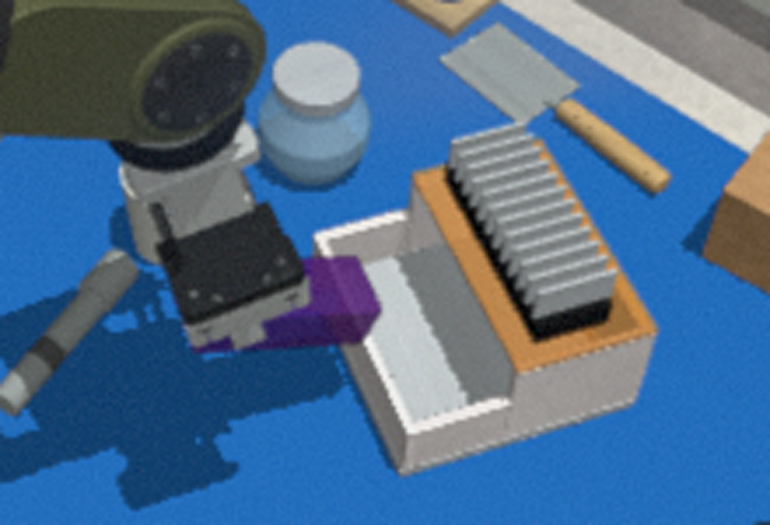

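The bar dips squarely in line with the box opening, its nose just in front of the front wall at about (370,320) in the crop. I'll slide in along its axis, in two stages.

```bash
python3 -m pendant '[[0.008,-0.004,-0.0035,0,0,0],[0.016,-0.008,-0.007,0,0,0],[0.024,-0.0123,-0.0105,0,0,0],[0.032,-0.0163,-0.014,0,0,0],[0.04,-0.0204,-0.0175,0,0,0],[0.048,-0.0245,-0.021,0,0,0],[0.056,-0.0286,-0.0246,0,0,0],[0.064,-0.0327,-0.028,0,0,0],[0.072,-0.0368,-0.0316,0,0,0],[0.08,-0.0408,-0.035,0,0,0],[0.08,-0.0408,-0.035,0,0,0],[0.08,-0.0408,-0.035,0,0,0]]'; python3 b.py
```

```text
time_s: 15.05
ee_pos: [0.5678, -0.1676, 0.0601]
ee_rot: [0.084, 0.233, 0.969, -0.02]
force: [0.6, -0.5, -2.0]
opening: 0.0461
finger_force: 29.9
15.05 [ 0.5678 -0.1676  0.0601] op 0.04609223240093575 tool z [ 0.154 -0.079 -0.985] y [ 0.455  0.89  -0.   ] F [ 0.6 -0.5 -2. ]
side 348 56 top plane in tool xz: slope deg -16.0 z at x=0 -0.0254 x range [-0.0651  0.0308] y range [-0.0261  0.0158] ends world [array([ 0.6238, -0.1962,  0.078 ]), array([ 0.5355, -0.1511,  0.0886])]
  return _methods._mean(a, axis=axis, dtype=dtype,
  ret = um.true_divide(
Traceback (most recent call last):
  File "b.py", line 14, in <module>
    a=np.polyfit(x,z,1); r=z-np.polyval(a,x); k=np.abs(r)<.006; x,z=x[k],z[k]
TypeError: expected non-empty vector for x
```

```bash
python3 -m pendant '[[0.006,-0.003,-0.0025,0,0,0],[0.012,-0.006,-0.005,0,0,0],[0.018,-0.009,-0.0075,0,0,0],[0.024,-0.012,-0.01,0,0,0],[0.03,-0.015,-0.0125,0,0,0],[0.034,-0.017,-0.0142,0,0,0],[0.034,-0.017,-0.0142,0,0,0],[0.034,-0.017,-0.0142,0,0,0]]'; python3 - <<'E'
from h import *
c=cam('side'); cv2.imwrite('pics/s6.png',cv2.resize(c['image'][180:320,260:420,::-1],None,fx=4,fy=4,interpolation=cv2.INTER_CUBIC))
E
```

```text
time_s: 15.82
ee_pos: [0.6017, -0.1845, 0.046]
ee_rot: [0.084, 0.233, 0.969, -0.02]
force: [-1.5, 0.6, -1.1]
opening: 0.0457
finger_force: 29.9
```

View pics/s6.png

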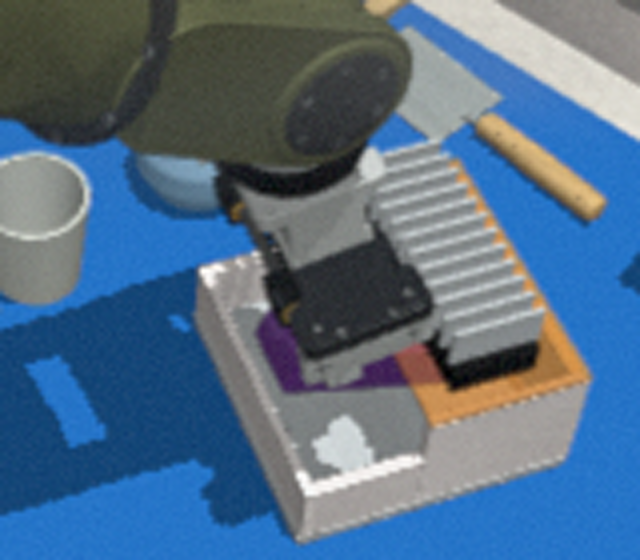

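The tail has now cleared the front wall, at about (270,335) in the crop, and the nose is under the amber roof with no contact. I'll work out a combined advance and level-out.

```bash
python3 - <<'E'
import numpy as np
bx=np.array([.890,-.4555]);by=np.array([.4555,.890]);T=np.array([.634,-.2008])
e=np.array([.6017,-.1845,.046])
for th,nx,nz in[(20,35.8,10.6),(18,43,9),(15,46,8),(10,50,6),(5,53,4),(0,55,1.5)]:
    t=np.radians(th);d=np.array([np.cos(t),-np.sin(t)]);n=np.array([np.sin(t),np.cos(t)])
    tail=np.array([nx,nz])-120*d; ttop=nz+36*np.cos(t)+np.tan(t)*(nx+36*np.sin(t)+12)
    p=(np.array([nx,nz])-60*d+18*n-17*d-19*n)/1000
    a=-np.radians(20-th); b=T+bx*p[0]
    print(th,'tail',tail.round(1),'roofz',round(ttop,1),'shift',np.r_[b-e[:2],p[1]+.010-e[2]].round(4),'turn',(a*by).round(3))
E
```

```text
20 tail [-77.   51.6] roofz 66.3 shift [-0.0005  0.0005 -0.    ] turn [-0. -0.]
18 tail [-71.1  46.1] roofz 64.7 shift [ 0.0051 -0.0024 -0.0042] turn [-0.016 -0.031]
15 tail [-69.9  39.1] roofz 60.8 shift [ 0.0068 -0.0033 -0.009 ] turn [-0.04  -0.078]
10 tail [-68.2  26.8] roofz 53.5 shift [ 0.0092 -0.0045 -0.0176] turn [-0.079 -0.155]
5 tail [-66.5  14.5] roofz 45.8 shift [ 0.0111 -0.0055 -0.0263] turn [-0.119 -0.233]
0 tail [-65.    1.5] roofz 37.5 shift [ 0.0127 -0.0063 -0.0355] turn [-0.159 -0.311]
```

```bash
python3 -m pendant '[[0.003,-0.0015,-0.002,-0.008,-0.015,0],[0.005,-0.0024,-0.004,-0.016,-0.031,0],[0.006,-0.0029,-0.0066,-0.028,-0.055,0],[0.0068,-0.0033,-0.009,-0.04,-0.078,0],[0.008,-0.0039,-0.0133,-0.06,-0.117,0],[0.0092,-0.0045,-0.0176,-0.079,-0.155,0],[0.0102,-0.005,-0.022,-0.099,-0.194,0],[0.0111,-0.0055,-0.0263,-0.119,-0.233,0],[0.012,-0.006,-0.031,-0.139,-0.272,0],[0.0127,-0.0063,-0.034,-0.159,-0.311,0],[0.0127,-0.0063,-0.034,-0.159,-0.311,0],[0.0127,-0.0063,-0.034,-0.159,-0.311,0],[0.0127,-0.0063,-0.034,-0.159,-0.311,0]]'
```

```text
time_s: 16.95
ee_pos: [0.6149, -0.1909, 0.013]
ee_rot: [0.252, 0.226, 0.939, -0.061]
force: [0.3, 0.6, -2.3]
opening: 0.046
finger_force: 29.9
```

```bash
python3 -m pendant '[[0,0,-0.001,0,0,0],[0,0,-0.002,0,0,0],[0,0,-0.002,0,0,0],[0,0,-0.002,0,0,0]]'; python3 -m pendant '[[0,0,-0.001,0,0,0],[0,0,-0.001,0,0,0],[0,0,-0.001,0,0,0]]'
```

```text
time_s: 17.28
ee_pos: [0.6145, -0.1908, 0.0104]
ee_rot: [0.252, 0.226, 0.939, -0.061]
force: [-0.5, -0.4, -2.6]
opening: 0.0454
finger_force: 29.9
time_s: 17.53
ee_pos: [0.6144, -0.1908, 0.0093]
ee_rot: [0.252, 0.226, 0.939, -0.061]
force: [-0.8, -0.6, -2.5]
opening: 0.0454
finger_force: 29.9
```

```bash
python3 -m pendant '[[0,0,-0.001,0,0,0],[0,0,-0.001,0,0,0],[0,0,-0.001,0,0,0]]'; python3 -m pendant '[[0,0,-0.001,0,0,0],[0,0,-0.001,0,0,0],[0,0,-0.001,0,0,0]]'; python3 b.py 2>&1 | head -3
```

```text
time_s: 17.78
ee_pos: [0.6147, -0.1908, 0.0087]
ee_rot: [0.252, 0.226, 0.939, -0.061]
force: [-1.2, 1.1, 1.6]
opening: 0.0459
finger_force: 29.9
time_s: 18.03
ee_pos: [0.6151, -0.1908, 0.0084]
ee_rot: [0.253, 0.226, 0.939, -0.061]
force: [-3.2, 3.0, 8.5]
opening: 0.0462
finger_force: 30.0
18.0333 [ 0.6151 -0.1908  0.0084] op 0.046201385137838925 tool z [ 0.447 -0.228 -0.865] y [0.455 0.89  0.   ] F [-3.2  3.   8.5]
side 254 101 top plane in tool xz: slope deg -24.4 z at x=0 -0.0401 x range [-0.036  -0.0152] y range [-0.0253  0.0199] ends world [array([ 0.6323, -0.1996,  0.047 ]), array([ 0.612 , -0.1893,  0.0447])]
top 165 97 top plane in tool xz: slope deg -23.4 z at x=0 -0.0413 x range [-0.0357 -0.0051] y range [-0.0229  0.0197] ends world [array([ 0.6311, -0.199 ,  0.0486]), array([ 0.6015, -0.1839,  0.0448])]
```

```bash
python3 -m pendant '[[0,0,0.001,0,0,0],[0,0,0.001,0,0,0],[0,0,0.001,0,0,0],[0,0,0.001,0,0,0],[0,0,0.001,0,0,0]]' 0.7 && python3 -m pendant '[[-0.004,0.002,0.009,0,0,0],[-0.009,0.0046,0.0173,0,0,0],[-0.0134,0.0068,0.026,0,0,0],[-0.022,0.011,0.043,0,0,0],[-0.036,0.018,0.069,0,0,0],[-0.05,0.026,0.095,0,0,0],[-0.067,0.034,0.13,0,0,0],[-0.09,0.046,0.16,0,0,0],[-0.11,0.056,0.17,0,0,0],[-0.14,0.07,0.18,0,0,0],[-0.17,0.085,0.18,0,0,0],[-0.17,0.085,0.18,0,0,0]]'
python3 - <<'E'
from h import *
T=np.array([.634,-.2008,.010]); B=np.array([[.890,-.4555,0],[.4555,.890,0],[0,0,1]])
for n in('side','top'):
    c=cam(n);P=(cloud(c)-T)@B.T; hsv=cv2.cvtColor(c['image'],cv2.COLOR_RGB2HSV); H,S,V=[hsv[...,i].astype(int) for i in range(3)]
    m=(H>120)&(H<160)&(S>90)&(np.abs(P[...,:2])<.09).all(-1)
    t=P[m]; k=t[:,2]>.03; q=t[k]; A=np.c_[q[:,:2],np.ones(len(q))]; f=np.linalg.lstsq(A,q[:,2],rcond=None)[0]
    print(n,len(q),'plane',f.round(4),'x',np.percentile(q[:,0],[1,99]).round(4),'y',np.percentile(q[:,1],[1,99]).round(4),'z',np.median(q[:,2]).round(4))
    if n=='side': cv2.imwrite('pics/s7.png',cv2.resize(c['image'][180:320,260:420,::-1],None,fx=4,fy=4,interpolation=cv2.INTER_CUBIC))
E
```

```text
time_s: 18.55
ee_pos: [0.6144, -0.1908, 0.0082]
ee_rot: [0.252, 0.226, 0.939, -0.061]
force: [0.6, -0.8, -0.6]
opening: 0.0657
finger_force: 0.0
time_s: 19.55
ee_pos: [0.4409, -0.104, 0.1895]
ee_rot: [0.253, 0.226, 0.939, -0.06]
force: [-0.1, 0.2, -0.8]
opening: 0.0655
finger_force: 0.0
side 500 plane [ 0.2119 -0.2186  0.0429] x [-0.0619  0.0108] y [-0.0688  0.0215] z 0.0354
top 268 plane [ 0.0559 -0.0206  0.0394] x [-0.0623 -0.0026] y [-0.0214  0.0201] z 0.0369
```

View pics/s7.png

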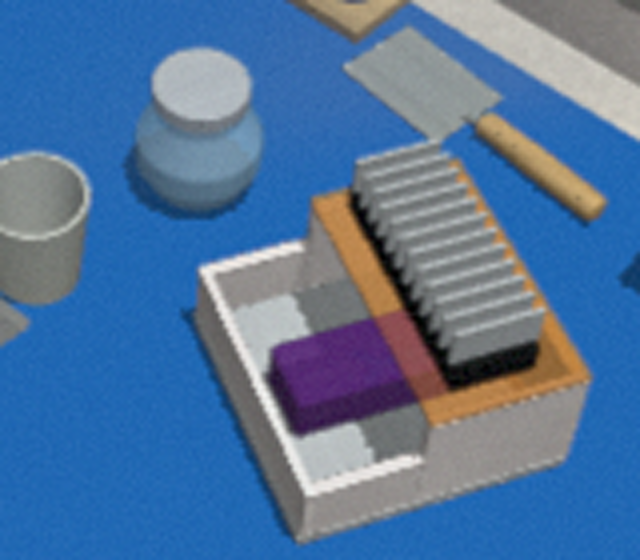

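The bar lies flat on the tray inside the walls. Its tail edge is at about x = -63 mm, so its centre is about -3 mm, and its top is 36 mm above the tray. The robot is clear.

```bash
python3 -c "
from station import hand_in
print(hand_in())"
```

```text
the job is handed in; nothing more can be done
None
```

I pressed the lever down onto its stop, lifted the bar out and laid it flat on the curing-box tray. The last picture and depth check showed it right way up inside the four walls, about 3 mm off centre along the box. I then let go and handed the job in at about 20 s; the hand-in gave no verdict.

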